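# Post the seed tin through the dry box's sprung flap

### The arm

A 6-joint arm with a two-finger parallel gripper is mounted at the origin on the work surface. World frame = base frame: x ahead of the robot, y to its left, z up, the work surface at z = 0. Lengths are in m, angles in rad, forces in N, time in s.
With the tool pointing down it reaches from about 0.375 to 0.9 m from the base axis. Payload 3.1 kg.
Tool frame: the origin (TCP) lies midway between the tips of the shut fingers; the grasp point (between the pads) lies 19 mm behind it; z points along the fingers, y is the line along which they close (so a half turn about z gives the same grasp; the last joint's range is limited). The gripper opens to 85 mm and grips with 20 to 120 N. Pads are 22 mm wide; open, the fingers measure 114 mm over their backs; the gripper's body (76 mm by 85 mm) begins 54 mm behind the grasp point. The pads swing forward as they close: fully open they stand 13 mm farther back than shut.
Start: joints at [-1.321, 0.527, 1.433, -0, 1.181, -0.178], TCP at [0.259, -0.569, 0.231] pointing down, gripper open.
Joint ranges: [-3.08, 3.08], [-0.75, 2.2], [0.22, 2.44], [-1.43, 4.57], [0, 2.65], [-2.85, 2.85]. Speed limits (rad/s): [2.79, 2.79, 3.14, 3.14, 3.14, 3.14].

### API

Orientations are given as a unit quaternion [x, y, z, w].
In Python, from station import manip gives the robot as it stands.
- The arm moves only by the tool step_arm, never from a script. Its argument "targets" is text: rows parted by semicolons, each of 4 numbers parted by spaces: the shift along the tool's x, y, z in mm, then the turn about the tool's z in degrees. A call has 1 to 12 rows; each row is the pose to reach, as a shift and turn from the pose commanded when the call began, along the tool's axes at that moment; what a row does not reach only later rows make up. A row lasts 1/10 s, in which the tool goes at most 50 mm and 8.59 degrees, less where a joint would pass 70% of its speed; a pose out of reach is approached as far as the arm can. A call with a gripper value outside its range is refused whole. "gripper" is the closure, from 0 (fully open) to 1 (shut), set as the call begins (left out, the last holds). The fingers move at their own pace and stop on an object; "squeeze" is the grip in N (left out, the last holds). Time passes only in rows, so rows that repeat a pose let the fingers close. It gives the time, the measured TCP pose, the force, the opening and the grip force at its end, in the units of the state.
- manip.sense(): the state, without advancing time (a new reading comes with each control period).
- manip.snapshot(name): name is "side" or "top" or "wrist"; returns the picture (480x640x3 uint8, red, green, blue); there is no depth.
- manip.get_calibration(name): a dict with "fov_y" (degrees; the focal length in pixels is half the picture's height over the tangent of half this angle, whatever the lens; pixels are square), "cx", "cy" (the principal point, pixels), "extrinsics" (4x4, takes a point from camera to world coordinates); the wrist camera has in their place "tool_from_camera" (4x4, takes a point from camera to tool coordinates, whose origin is the TCP and whose axes are the flange's). Camera axes: x right, y down, z forward; pixel columns grow to the right and rows downward; lengths in m; the calibration is good to about 2 mm. A picture is of the moment at which its call begins: read the wrist's pose just before it. get_calibration takes no time and is no camera call.
- manip.sign_off(): hands the job in; it is judged then, once.
Trained networks look in the newest picture that a camera, given by its name, has taken for a name from the list of things; names that differ only in an ending like _2 or _b are one class to them, and where a whole thing is asked for, a point or a joint stands for the part that bears it (a point fixed in the world has none). Each returns a list of dicts, best first, with "p" (0 to 1); they miss things now and then, are a little off and sometimes report something else, mostly with a low value. They report only what shows in the picture. A call takes as long as a camera call.
- manip.recognise(camera, query): "position" ([column, row] in pixels, amid what is visible of it).
- manip.masks_of(camera, query): "pixels" (480x640 bool, what is visible of it) and "position" ([column, row] in pixels, amid what is visible of it).
- manip.mark_of(camera, query): "position" ([column, row] in pixels: a listed point, or the origin of a listed thing).
The state is a dict: "t": time; "q": joint angles; "qd": joint speeds; "tau": joint torques, N m; "tcp_pos": TCP position; "tool_rot": TCP orientation; "force": force on the tool from outside, world axes, zero at the start; "ft_torque": the same for the moment, N m; "finger_gap": opening from 0.0 (shut) to 1.0 (fully open); "gripper_force": force on a finger pad.
Only numpy, scipy, OpenCV 4.12 (cv2) and the standard library are available. Lean on these libraries where they do the work, as an engineer would, in place of code of your own. Each camera call takes 0.05 s, during which the arm holds its last target. There are 200 camera calls.

### The job

Put the small round seed tin back into the seed dry box: with one finger press the sprung steel flap inward and keep it open, and meanwhile, with the other finger, gently push the tin along the ledge and over the sill so that it drops inside. Only push the tin, never squeeze it or pick it up, and hold the flap until the tin has dropped; then take the fingers out so that the flap shuts by itself. Leave the square tin beside it and everything else on the bench where it is.

Things in the scene. Friction and masses are not known exactly. Their poses are not given: they have to be found in the camera images.
- dry_box: Grey metal seed dry box fixed to the bench, 240 wide, 340 long, 174 high; place and yaw vary. Origin on the bench top under the middle of the sill; x = the way in (level), y = across, z = up. From x = -140 to 0 it is a flat open loading ledge, top at z = 120, full width, no rims. At x = 0 the ledge ends in the sill; then comes the mouth, shut by the flap, then a flat roof.
- sill (a point): Middle of the sill's edge, on top of the ledge (box x 0, y 0, z 120). The flap slopes up from here to its hinge at x 85, z 170 (30.5 degrees from level). Nothing overhangs the slope; the side cheeks of the mouth stand at |y| 110..120 and rise with it.
- hinge_mid (a point): Middle of the flap's hinge line (box x 85, y 0, z 170). The hinge knuckles reach forward to x = 84. Behind it, x 88..200, the roof with its clear window, top at z = 174, is free of things.
- chamber (a point): Middle of the chamber's floor under the roof (box x 100, y 0, z 18). The chamber reaches over x 0..194, |y| < 112; a tin pushed over the sill drops about 100 into it.
- flap (a joint): Steel flap, 204 wide, 96 long, 3 thick, hinged at its top edge. 0 = shut; grows as its lower edge swings down and inward; stop at 0.98. A spring shuts it when let go: 0.135 N m shut, +0.15 per rad (2 to 6 N on a finger). The tin cannot open it, it jams against it. 10 above the ledge its face is at box x = 85 - 40/tan(0.53 + value): 17 shut, 75 at 0.8. At 0.6 to 0.8 the tin falls through freely.
- tin: The small round seed tin with a screw lid, bare aluminium, 50 diameter, 24 high, 40 to 85 g, standing flat on the ledge, lid up, to one side of the middle (either side), its centre 48 to 75 before the sill and 45 to 70 off the ledge's middle line. Origin at the centre of its underside, z up. Slides easily.
- tin_mid (a point): Centre of the small round tin, 12 above its underside.
- square_tin: Bystander: square aluminium tin 44 x 44 x 24 on the ledge, on the other side from the round one. Origin under its centre.
- large_tin: Bystander: large round aluminium tin, 80 diameter, 45 high, on the bench. Origin under its centre.
- cell_left: Bystander: black tapered propagation cell, 56 across at the top, 85 high, with a nut on its growing mix, on the bench at the left. Origin under its centre.
- cell_right: Bystander: the same kind of cell, on the bench at the right. Origin under its centre.
- widger: Bystander: flat planting widger with a wooden handle, 180 long, lying on the bench. Origin on the bench, near its middle; it lies along its x.
- clay_pot: Bystander: empty terracotta pot, 96 diameter, 85 high. Origin under its centre.
- spray: Bystander: white plastic bottle, 66 diameter, 170 high. Origin under its centre.

How it is judged:
On the way, in this order (a step that is already met when the one before it is completed fails the run):
1. a finger holds the flap open while the tin is still up on the ledge (value of joint flap above 0.2 rad and contact force between the fingers and flap above 0.3 N and z of tin_mid in the frame of dry_box above 0.124 m), for 0.05 s.
2. the tin drops through the mouth while a finger still holds the flap open (value of joint flap above 0.2 rad and contact force between the fingers and flap above 0.3 N and z of tin_mid in the frame of dry_box below 0.1 m).
At the end, for the whole second after the job is handed in: The small round tin lies at rest in the dry box's chamber (its centre less than 60 mm above the bench, between the chamber's walls), the flap has shut by itself (below 0.05 rad), and every bystander is within 20 mm of where it was (x of tin_mid in the frame of dry_box between 0 and 0.2 m and y of tin_mid in the frame of dry_box between -0.115 and 0.115 m and z of tin_mid in the frame of dry_box below 0.06 m and linear speed of tin below 0.03 m/s and value of joint flap below 0.05 rad); the robot touches nothing.
It fails at once if the tin is lifted: its centre rises more than 12 mm above where it stands on the ledge (z of tin_mid in the frame of dry_box above 0.144 m).
It fails at once if the tin is squeezed, pressed or rammed by the fingers with more than 10 N (contact force between the fingers and tin above 10 N).
It fails at once if a bystander is moved by more than 20 mm (distance of any of square_tin, large_tin, cell_left, cell_right, widger, clay_pot, spray from where it was at the start of the episode above 0.02 m).
It also fails if it takes over 38 s, if anything falls off the work surface, if the arm or the gripper's body presses on something with over 40 N, if the wrist force passes 120 N, or if a joint passes its speed limit or range.

## Working session

There is one attempt and no reset: what is moved stays moved. The work goes in short steps, Python scripts to look and compute and a tool call to move; the robot and the scene stay as the last step left them, time stands still between calls to the robot, and variables do not carry over. Pictures are saved under pics/ and viewed, at most 10 in all, crops included, and the job is handed in when it is done.

Besides the shell and the picture viewer there is one more tool, called after "Emit:" in YAML: its name, and indented under it one key for each argument. step_arm: Moves the arm, as the interface text tells. Its arguments: {"type":"object","properties":{"targets":{"type":"string"},"gripper":{"type":"number"},"squeeze":{"type":"number"}},"required":["targets"]}

```bash
mkdir -p pics; ls
cat > h.py <<'E'
import numpy as np, cv2
from station import manip
def ray(c,px,T=None):
    k=manip.get_calibration(c); f=240/np.tan(np.radians(k["fov_y"])/2)
    E=np.array(k["extrinsics"]) if T is None else T
    d=E[:3,:3]@np.array([(px[0]-k["cx"])/f,(px[1]-k["cy"])/f,1.]); return E[:3,3],d
def onz(c,px,z,T=None):
    o,d=ray(c,px,T); return o+d*(z-o[2])/d[2]
E
python3 - <<'E'
from h import *
for c in("side","top"):
    im=manip.snapshot(c); cv2.imwrite(f"pics/{c}0.png",im[:,:,::-1])
    k=manip.get_calibration(c); print(c,k["fov_y"],np.round(k["extrinsics"],3).tolist())
    for n,z in(("sill",.12),("hinge_mid",.17),("chamber",.018),("tin_mid",.132),("tin",.12),("square_tin",.12),("dry_box",0),("spray",0),("clay_pot",0),("large_tin",0),("cell_left",0),("cell_right",0),("widger",0)):
        r=manip.mark_of(c,n)[:2]
        print(n,[(round(a["p"],2),np.round(a["position"]).tolist(),np.round(onz(c,a["position"],z),4).tolist()) for a in r])
E
```

```text
pics
side 50.7128252456878 [[-0.969, -0.189, 0.161, 0.326], [-0.248, 0.711, -0.658, 0.738], [0.01, -0.678, -0.735, 1.005], [0.0, 0.0, 0.0, 1.0]]
sill [(0.9, [299.0, 256.0], [0.5567, 0.0259, 0.12]), (0.23, [338.0, 252.0], [0.4726, -0.0076, 0.12])]
hinge_mid [(0.56, [337.0, 252.0], [0.4671, 0.034, 0.17])]
chamber [(0.16, [285.0, 229.0], [0.6452, -0.1389, 0.018])]
tin_mid [(0.63, [285.0, 226.0], [0.6115, -0.0445, 0.132])]
tin [(0.61, [284.0, 232.0], [0.6121, -0.0375, 0.12]), (0.46, [396.0, 159.0], [0.3964, -0.3793, 0.12])]
square_tin [(0.75, [266.0, 270.0], [0.6158, 0.0832, 0.12])]
dry_box [(0.73, [302.0, 292.0], [0.549, 0.036, 0.0])]
spray [(0.88, [396.0, 161.0], [0.4037, -0.5207, 0.0])]
clay_pot [(0.71, [340.0, 187.0], [0.5435, -0.3568, 0.0])]
large_tin [(0.71, [254.0, 409.0], [0.5626, 0.3451, 0.0]), (0.27, [283.0, 236.0], [0.6492, -0.1275, 0.0])]
cell_left [(0.62, [201.0, 382.0], [0.6902, 0.3173, 0.0]), (0.53, [264.0, 270.0], [0.6595, -0.0037, 0.0])]
cell_right [(0.73, [381.0, 197.0], [0.4196, -0.3459, 0.0]), (0.33, [302.0, 292.0], [0.5485, 0.0368, 0.0])]
widger [(0.87, [360.0, 466.0
[... 345 characters left out ...]
.71, [324.0, 200.0], [0.6203, -0.036, 0.132])]
tin [(0.65, [326.0, 197.0], [0.6315, -0.0428, 0.12]), (0.24, [425.0, 228.0], [0.5379, -0.3337, 0.12])]
square_tin [(0.82, [282.0, 204.0], [0.6086, 0.0867, 0.12])]
dry_box [(0.76, [305.0, 231.0], [0.5476, 0.0265, 0.0])]
spray [(0.8, [482.0, 272.0], [0.4178, -0.5344, 0.0])]
clay_pot [(0.87, [425.0, 230.0], [0.5504, -0.3573, 0.0]), (0.68, [481.0, 273.0], [0.4165, -0.5319, 0.0])]
large_tin [(0.77, [203.0, 224.0], [0.5673, 0.3559, 0.0])]
cell_left [(0.8, [214.0, 188.0], [0.6859, 0.3277, 0.0])]
cell_right [(0.6, [421.0, 270.0], [0.4225, -0.343, 0.0]), (0.47, [301.0, 222.0], [0.5772, 0.0396, 0.0])]
widger [(0.71, [185.0, 300.0], [0.3245, 0.4042, 0.0])]
```

View images.

Run:
```python
from h import *
a=cv2.imread("pics/side0.png")[190:350,190:400]; b=cv2.imread("pics/top0.png")[150:310,220:400]
c=np.hstack([cv2.resize(a,(420,320),interpolation=2),cv2.resize(b,(360,320),interpolation=2)]); cv2.imwrite("pics/z0.png",c)
```

```text
(no output)
```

View pics/z0.png

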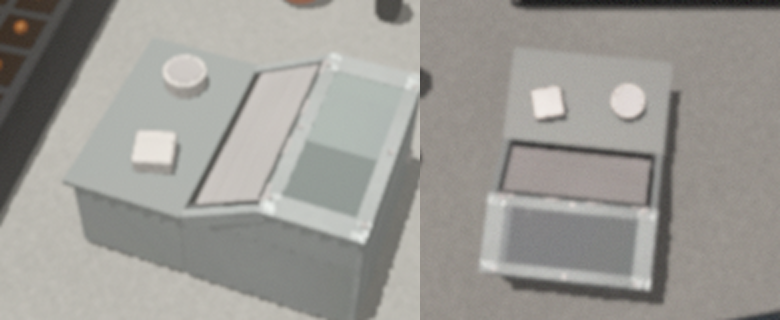

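View pics/top0.png

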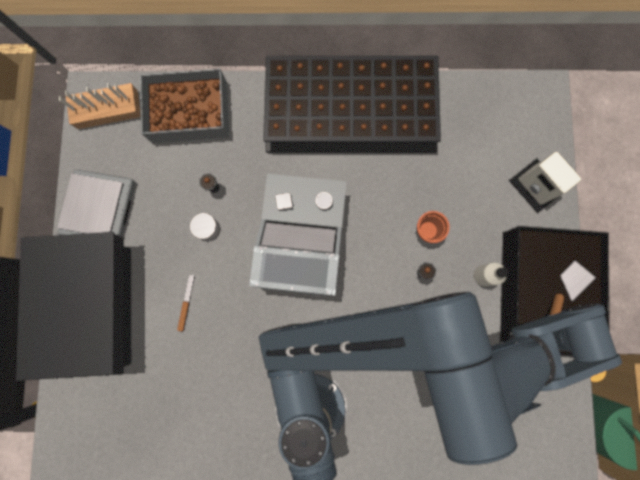

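Run:
```python
from h import *
from scipy.spatial.transform import Rotation as R
s=manip.sense(); M=R.from_quat(s["tool_rot"]).as_matrix(); print(np.round(M,3).tolist(),s["tcp_pos"],s["t"],s["finger_gap"])
print(np.round(manip.get_calibration("wrist")["tool_from_camera"],3).tolist(), manip.get_calibration("wrist")["fov_y"])
b=np.array([-.995,.1,0]); v=M.T@b; print("box x in tool",v, "turn for tool y->+bx / -bx",[np.degrees(np.arctan2(-k*v[0],k*v[1])) for k in(1,-1)])
print((M.T@(np.array([.62,-.03,.40])-s["tcp_pos"])*1000).round())
```

```text
[[0.91, 0.415, -0.0], [0.415, -0.91, 0.0], [0.0, -0.0, -1.0]] [ 0.25930406 -0.56863119  0.23130789] 1.4 0.9984863633602877
[[0.0, -0.959, -0.285, 0.073], [1.0, 0.0, 0.0, 0.0], [-0.0, -0.285, 0.959, -0.143], [0.0, 0.0, 0.0, 1.0]] 58.94409213141544
box x in tool [-8.63864694e-01 -5.03748737e-01  5.74522133e-06] turn for tool y->+bx / -bx [np.float64(120.24790826077002), np.float64(-59.75209173922999)]
[ 552. -340. -169.]
```

Emit:
step_arm:
  targets: "0 0 -50 0; 0 0 -100 -5; 40 -25 -110 -12; 80 -50 -110 -20; 120 -75 -110 -28; 160 -100 -110 -36; 200 -123 -110 -44; 240 -148 -110 -52; 280 -172 -110 -60; 320 -197 -110 -60; 360 -222 -110 -60; 400 -246 -110 -60"

```text
t: 2.6
tcp_pos: [0.5219, -0.177, 0.3415]
tool_rot: [0.74, 0.672, 0.0, 0.0]
force: [0.6, -0.7, -0.1]
finger_gap: 1.004
gripper_force: 0.0
```

Emit:
step_arm:
  targets: "40 20 0 0; 75 40 0 0; 110 60 0 0; 150 80 0 0; 150 80 0 0; 150 80 0 0; 150 80 0 0"

```text
t: 3.3
tcp_pos: [0.6146, -0.0379, 0.3412]
tool_rot: [0.74, 0.672, -0.0, -0.0]
force: [0.4, -0.3, 0.3]
finger_gap: 1.003
gripper_force: 0.0
```

```bash
cat >> h.py <<'E'
from scipy.spatial.transform import Rotation as R
def wT():
    s=manip.sense(); T=np.eye(4); T[:3,:3]=R.from_quat(s["tool_rot"]).as_matrix(); T[:3,3]=s["tcp_pos"]
    return T@np.array(manip.get_calibration("wrist")["tool_from_camera"]), T
E
python3 - <<'E'
from h import *
T,Tt=wT(); im=manip.snapshot("wrist"); cv2.imwrite("pics/w1.png",im[:,:,::-1])
print(Tt[:3,3].round(4), manip.sense()["q"])
for n,z in(("sill",.12),("hinge_mid",.17),("tin_mid",.132),("tin",.12),("square_tin",.12)):
    r=manip.mark_of("wrist",n)[:2]
    print(n,[(round(a["p"],2),np.round(a["position"]).tolist(),np.round(onz("wrist",a["position"],z,T),4).tolist()) for a in r])
m=manip.masks_of("wrist","tin")
for a in m[:2]: print(a["p"],a["position"],a["pixels"].sum())
E
```

```text
[ 0.6146 -0.0379  0.3412] [-2.43207405e-01  4.14844884e-01  1.31402758e+00 -4.30374646e-04
  1.41321848e+00 -1.46032579e-01]
sill [(0.67, [243.0, 126.0], [0.5548, 0.0294, 0.12])]
hinge_mid [(0.78, [108.0, 122.0], [0.4689, 0.0421, 0.17])]
tin_mid [(0.8, [330.0, 201.0], [0.6212, -0.0373, 0.132])]
tin [(0.81, [328.0, 198.0], [0.6195, -0.0372, 0.12])]
square_tin [(0.86, [310.0, 53.0], [0.6162, 0.0803, 0.12])]
0.86 [327.9, 199.8] 3045
0.56 [184.3, 134.0] 105234
```

View pics/w1.png

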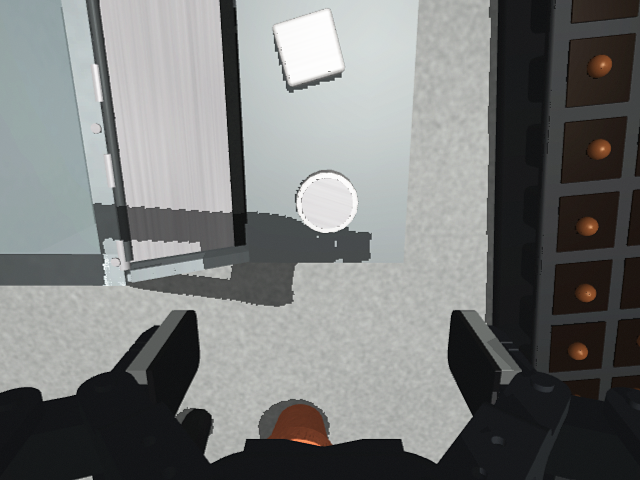

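Run:
```python
from h import *
T,Tt=wT()
f=lambda p,z:onz("wrist",p,z,T)[:2]
for p in((239,0),(246,240),(419,0),(413,130),(407,262),(250,262)): print(p,f(p,.12).round(4))
d=f((239,0),.12)-f((246,240),.12); e=f((419,0),.12)-f((407,262),.12); print(np.degrees(np.arctan2(d[1],d[0])),np.degrees(np.arctan2(e[1],e[0])))
h=f((95,0),.172)-f((128,285),.172); print(np.degrees(np.arctan2(h[1],h[0])))
m=manip.masks_of("wrist","tin")[0]["pixels"]; c,_=cv2.findContours(m.astype(np.uint8),0,2)
el=cv2.fitEllipse(max(c,key=len)); print(el, f(el[0],.140).round(4), f(el[0],.132).round(4))
print("tool yaw",np.degrees(np.arctan2(Tt[1,0],Tt[0,0])))
```

```text
(239, 0) [0.5665 0.1226]
(246, 240) [ 0.5434 -0.0682]
(419, 0) [0.7039 0.1093]
(413, 130) [0.6957 0.013 ]
(407, 262) [ 0.686 -0.103]
(250, 262) [ 0.5439 -0.0892]
83.08688210688332 85.20195529289936
83.10241679735294
((326.600830078125, 200.9827423095703), (60.672210693359375, 61.990867614746094), 173.04380798339844) [ 0.6188 -0.0357] [ 0.6187 -0.0374]
tool yaw 84.43916164963716
```

Emit:
step_arm:
  targets: "2 0 40 0; 2 0 80 0; 2 0 120 0; 2 0 155 0; 2 0 180 0; 2 0 195 0; 2 0 205 0; 2 0 205 0; 2 0 205 0; 2 0 205 0"

```text
t: 4.7
tcp_pos: [0.6163, -0.0354, 0.1376]
tool_rot: [0.74, 0.672, 0.001, 0.001]
force: [-0.5, -1.0, 0.1]
finger_gap: 0.997
gripper_force: 0.0
```

Run:
```python
from h import *
a=manip.snapshot("side")[190:340,190:390,::-1]; b=manip.snapshot("wrist")[:,:,::-1]
cv2.imwrite("pics/d1.png",np.hstack([cv2.resize(a,(400,300),interpolation=2),cv2.resize(b,(400,300))]))
print(manip.sense()["tcp_pos"])
```

```text
[ 0.61610559 -0.03538894  0.13753243]
```

View pics/d1.png

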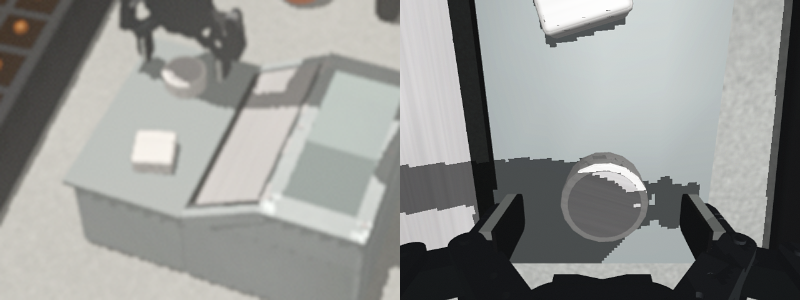

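Run:
```python
from h import *
T,Tt=wT(); manip.snapshot("wrist")
m=manip.masks_of("wrist","tin")[0]; c,_=cv2.findContours(m["pixels"].astype(np.uint8),0,2)
el=cv2.fitEllipse(max(c,key=len)); print(m["p"],el)
for p in (el[0],manip.mark_of("wrist","tin_mid")[0]["position"]):
  w=onz("wrist",p,.134,T); print(w.round(4),(Tt[:3,:3].T@(w-Tt[:3,3])*1000).round(1))
r=manip.mark_of("wrist","sill"); print([(a["p"],onz("wrist",a["position"],.12,T).round(4)) for a in r[:1]])
```

```text
0.64 ((327.16595458984375, 316.79229736328125), (136.57733154296875, 143.2566375732422), 0.6707678437232971)
[ 0.6182 -0.0373  0.134 ] [-1.7  2.2  3.5]
[ 0.6173 -0.0358  0.134 ] [-0.3  1.3  3.5]
[(0.65, array([0.5556, 0.0309, 0.12  ]))]
```

Emit:
step_arm:
  targets: "-1 0 10 0; -1 0 17 0; -1 0 20 0; -1 0 20 0; -1 -6 20 0; -1 -12 20 0; -1 -16 20 0; -1 -20 20 0; -1 -24 20 0; -1 -28 20 0; -1 -32 20 0; -1 -36 20 0"

```text
t: 6.2
tcp_pos: [0.5796, -0.0328, 0.1166]
tool_rot: [0.74, 0.672, 0.0, 0.001]
force: [1.5, -0.0, 0.6]
finger_gap: 1.001
gripper_force: 0.9
```

Run:
```python
from h import *
a=manip.snapshot("side")[190:340,190:390,::-1]; b=manip.snapshot("wrist")[:,:,::-1]
cv2.imwrite("pics/d2.png",np.hstack([cv2.resize(a,(400,300),interpolation=2),cv2.resize(b,(400,300))]))
s=manip.sense();print(s["tcp_pos"],s["force"])
```

```text
[ 0.57917983 -0.03276415  0.1165565 ] [ 0.13914557 -0.78493483  0.73377896]
```

View pics/d2.png

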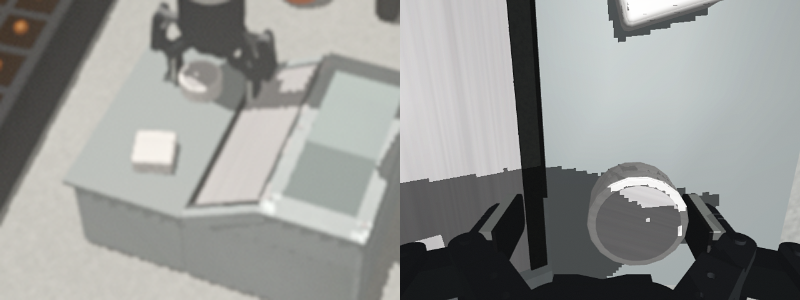

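Emit:
step_arm:
  targets: "0 -4 0 0; 0 -8 0 0; 0 -12 0 0; 0 -16 0 0; 0 -20 0 0; 0 -24 0 0; 0 -28 0 0; 0 -32 0 0; 0 -36 0 0; 0 -40 0 0; 0 -40 0 0"

```text
t: 7.4
tcp_pos: [0.5397, -0.0291, 0.1164]
tool_rot: [0.74, 0.672, 0.0, 0.0]
force: [4.5, -0.5, -0.4]
finger_gap: 1.001
gripper_force: 2.2
```

Run:
```python
from h import *
a=manip.snapshot("side")[190:340,190:390,::-1]; b=manip.snapshot("wrist")[:,:,::-1]
cv2.imwrite("pics/d3.png",np.hstack([cv2.resize(a,(400,300),interpolation=2),cv2.resize(b,(400,300))]))
s=manip.sense();print(s["tcp_pos"],s["force"])
```

```text
[ 0.53968805 -0.02903972  0.11637736] [ 4.73081928 -0.85627929  1.24999722]
```

View pics/d3.png

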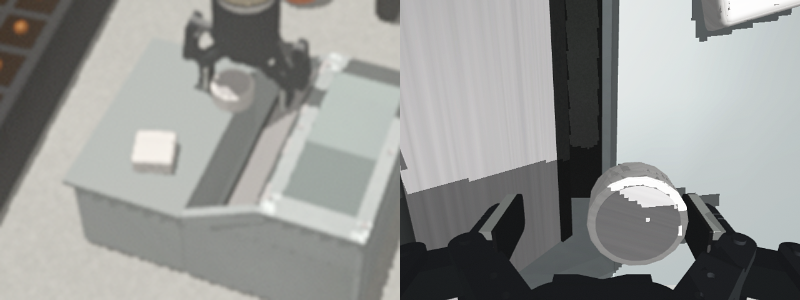

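Emit:
step_arm:
  targets: "0 -2 0 0; 0 -4 0 0; 0 -6 0 0; 0 -8 0 0; 0 -10 0 0; 0 -10 0 0; 0 -10 0 0; 0 -10 0 0"

```text
t: 8.3
tcp_pos: [0.5315, -0.0284, 0.1165]
tool_rot: [0.74, 0.672, 0.001, 0.002]
force: [7.8, -0.7, -1.2]
finger_gap: 0.997
gripper_force: 3.1
```

Run:
```python
from h import *
a=manip.snapshot("side")[190:340,190:390,::-1]; b=manip.snapshot("wrist")[:,:,::-1]
cv2.imwrite("pics/d4.png",np.hstack([cv2.resize(a,(400,300),interpolation=2),cv2.resize(b,(400,300))]))
s=manip.sense();print(s["tcp_pos"],s["force"])
```

```text
[ 0.53154371 -0.0284088   0.11648537] [ 7.57047425 -1.16055547 -1.70035511]
```

View pics/d4.png

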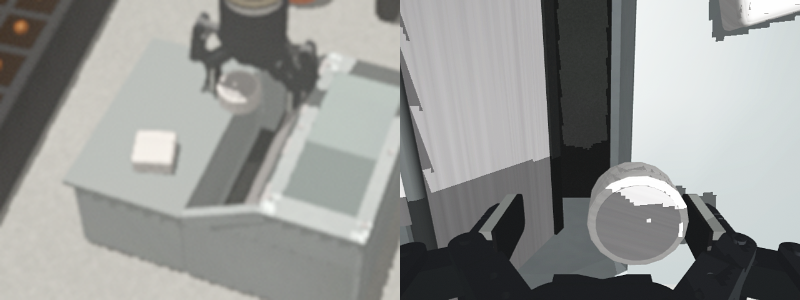

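Emit:
step_arm:
  targets: "0 0 0 0; 0 0 0 0"
  gripper: 0.05

```text
t: 8.6
tcp_pos: [0.5305, -0.0282, 0.1168]
tool_rot: [0.74, 0.672, 0.0, 0.001]
force: [5.0, -0.6, 3.7]
finger_gap: 0.948
gripper_force: 3.1
```

Emit:
step_arm:
  targets: "0 0 0 0; 0 0 0 0"
  gripper: 0.1

```text
t: 8.8
tcp_pos: [0.5294, -0.028, 0.1166]
tool_rot: [0.74, 0.673, -0.0, -0.0]
force: [4.3, -1.0, 5.8]
finger_gap: 0.898
gripper_force: 2.7
```

Emit:
step_arm:
  targets: "0 -1 0 0; 0 -2 0 0; 0 -2 0 0"
  gripper: 0.14

```text
t: 9.1
tcp_pos: [0.5281, -0.0279, 0.1165]
tool_rot: [0.74, 0.672, 0.0, 0.0]
force: [5.4, -0.2, 4.5]
finger_gap: 0.863
gripper_force: 2.6
```

Run:
```python
from h import *
a=manip.snapshot("side")[190:340,190:390,::-1]; b=manip.snapshot("wrist")[:,:,::-1]
cv2.imwrite("pics/d5.png",np.hstack([cv2.resize(a,(400,300),interpolation=2),cv2.resize(b,(400,300))]))
s=manip.sense();print(s["tcp_pos"],s["force"],s["finger_gap"])
```

```text
[ 0.52802678 -0.02789025  0.11644724] [ 5.38310921 -1.59155334  4.97730047] 0.8572888620335707
```

View pics/d5.png

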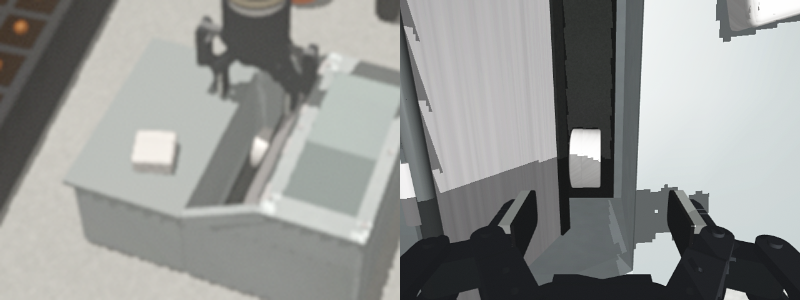

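Emit:
step_arm:
  targets: "0 0 0 0; 0 0 0 0; 0 0 0 0; 0 0 0 0; 0 0 0 0"

```text
t: 9.7
tcp_pos: [0.528, -0.0278, 0.1164]
tool_rot: [0.74, 0.672, 0.0, 0.0]
force: [5.6, -0.9, 4.6]
finger_gap: 0.862
gripper_force: 2.6
```

Run:
```python
from h import *
T,Tt=wT(); b=manip.snapshot("wrist")[:,:,::-1]
a=manip.snapshot("side")[200:320,250:350,::-1]
cv2.imwrite("pics/d6.png",np.hstack([cv2.resize(a,(350,420),interpolation=2),cv2.resize(b[150:400,200:460],(437,420))]))
for r in manip.masks_of("wrist","tin")[:2]:
  y,x=np.nonzero(r["pixels"]); print(r["p"],x.min(),x.max(),y.min(),y.max())
for px in((455,205),(480,205),(455,300),(480,300)):
  print([onz("wrist",px,z,T).round(3) for z in(.05,.1)])
```

```text
0.59 270 320 207 300
[array([ 0.597, -0.006,  0.05 ]), array([0.582, 0.006, 0.1  ])]
[array([ 0.61 , -0.007,  0.05 ]), array([0.592, 0.005, 0.1  ])]
[array([ 0.597, -0.058,  0.05 ]), array([ 0.582, -0.034,  0.1  ])]
[array([ 0.61, -0.06,  0.05]), array([ 0.592, -0.035,  0.1  ])]
```

View pics/d6.png

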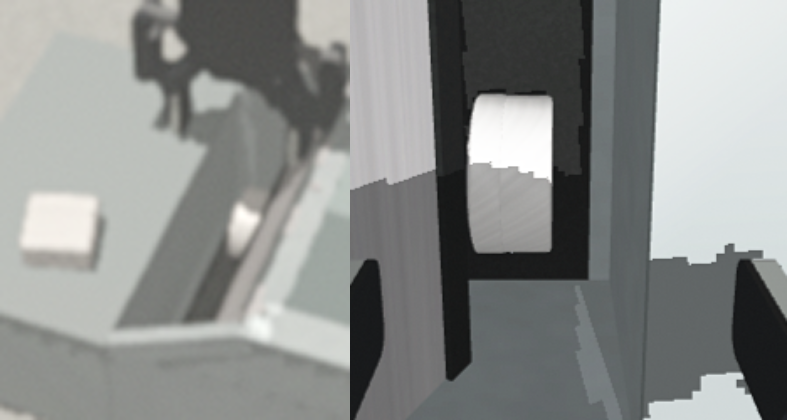

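Emit:
step_arm:
  targets: "0 8 0 0; 0 16 0 0; 0 24 0 0; 0 32 0 0; 0 40 0 0; 0 48 0 0; 0 56 0 0; 0 64 0 0; 0 72 0 0; 0 72 -20 0; 0 72 -60 0; 0 72 -100 0"

```text
t: 11.05
tcp_pos: [0.5989, -0.0346, 0.2164]
tool_rot: [0.74, 0.672, -0.001, -0.001]
force: [1.0, 0.3, 0.0]
finger_gap: 0.861
gripper_force: 0.0
```

Emit:
step_arm:
  targets: "0 0 -40 0; 0 0 -80 0; 0 0 -100 0; 0 0 -100 0; 0 0 -100 0; 0 0 -100 0; 0 0 -100 0"

```text
t: 11.75
tcp_pos: [0.5985, -0.0345, 0.3143]
tool_rot: [0.74, 0.672, -0.001, -0.002]
force: [-0.4, -0.7, -0.3]
finger_gap: 0.862
gripper_force: 0.0
```

Run:
```python
from h import *
T,Tt=wT(); b=manip.snapshot("wrist")[:,:,::-1]; a=manip.snapshot("side")[180:340,190:390,::-1]
cv2.imwrite("pics/e.png",np.hstack([cv2.resize(a,(400,320),interpolation=2),cv2.resize(b,(400,320))]))
s=manip.sense();print(s["t"],s["force"],s["tcp_pos"])
for n,z in(("square_tin",.12),("sill",.12)):
  r=manip.mark_of("wrist",n)[0]; print(n,r["p"],onz("wrist",r["position"],z,T).round(4))
```

```text
11.85 [-0.18319984  0.570625   -0.95840532] [ 0.59884497 -0.03457512  0.31482303]
square_tin 0.73 [0.6164 0.0804 0.12  ]
sill 0.57 [0.5559 0.0293 0.12  ]
```

View pics/e.png

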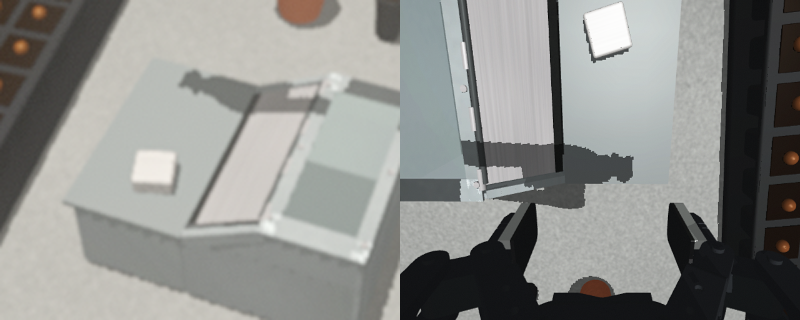

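The pictures show the flap shut, the round tin no longer on the ledge, the square tin where it was and the fingers clear.

```bash
python3 -c "
from station import manip
print(manip.sign_off())"
```

```text
the job is handed in; nothing more can be done
None
```

I handed the job in: the round tin dropped into the dry box while a finger held the flap open, the flap has shut, and the square tin has not moved. The tin landed standing on its rim, and I could not see it again once the flap closed. I did not re-measure the other bystanders, and the hand-in returned no verdict.

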